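# Clear the seasonings off the hob into their racks

### The arm

A 6-joint arm with a two-finger parallel gripper is mounted at the origin on a cart in front of the work surface, level with it; the furniture and walls round the work are solid. World frame = base frame: x ahead of the robot, y to its left, z up, the work surface at z = 0. Lengths are in m, angles in rad, forces in N, time in s.
With the tool pointing down it reaches from about 0.3 to 0.85 m from the base axis. Payload 5.4 kg.
Tool frame: the origin (TCP) lies at the centre of the arm's flange, where the gripper is bolted on; the fingertips stand 173 mm ahead of it and the grasp point (between the pads) lies 155 mm ahead of it (robot.tcp_to_tips is the distance from the TCP to the fingertips, in m); z points along the fingers, y is the line along which they close (so a half turn about z gives the same grasp; the last joint's range is limited). The gripper opens to 85 mm and grips with 20 to 120 N. Pads are 22 mm wide; open, the fingers measure 114 mm over their backs; the gripper's body (76 mm by 85 mm) begins 54 mm behind the grasp point. The pads swing forward as they close: fully open they stand 13 mm farther back than shut.
Start: joints at [-1.346, 0.158, 1.597, -0, 1.386, -0.21], TCP at [0.242, -0.521, 0.405] pointing down, gripper open.
Joint ranges: [-2.91, 2.91], [-0.94, 2.29], [0.18, 2.7], [-1.29, 4.43], [0.17, 2.64], [-3, 3]. Speed limits (rad/s): [2.57, 2.57, 3.14, 3.14, 3.14, 3.14].

### API

Orientations are given as [roll, pitch, yaw] about the fixed x, y, z axes, in that order (R = Rz(yaw) Ry(pitch) Rx(roll)).
In Python, from station import robot gives the robot as it stands.
- The arm moves only by the tool arm_command, never from a script. Its arguments are lists of equal length, an entry for each row: "xyz": the shift along the tool's x, y, z in units of 5 cm (1.0 is 5 cm), a list of three; "turn": the turn, a rotation vector about the tool's x, y, z in units of 0.12 rad (1.0 is 0.12 rad), a list of three; "fingers": the opening, from -1 (shut) to 1 (fully open). In form: {"xyz": [[x, y, z], ...], "turn": [[ax, ay, az], ...], "fingers": [fingers, ...]}. A call has 1 to 12 rows; each row shifts and turns the commanded pose from where the row before left it, along the tool's axes as they then stand; what a row does not reach is not made up. A row lasts 1/10 s, in which the tool goes at most 50 mm and 8.59 degrees, less where a joint would pass 70% of its speed; a pose out of reach is approached as far as the arm can. A call with a number of a shift or a turn outside -1 to 1 is refused whole. A call with a gripper value outside its range is refused whole. The fingers move at their own pace and stop on an object; the grip force is fixed at half the most. Time passes only in rows, so rows that do not move let the fingers close. It gives the time, the measured TCP pose, the force, the opening and the grip force at its end, in the units of the state.
- robot.observe(): the state, without advancing time (a new reading comes with each control period).
- robot.camera(name): name is "side" or "top"; returns (picture, depth): 384x512x3 uint8, blue, green, red; 384x512 float32, m along the optical axis (not along the pixel's ray), 0 where there is no reading.
- robot.camera_info(name): a dict with "mtx" (3x3 intrinsics, pixels), "rvec" (rotation vector, rad) and "tvec" (3), from world to camera coordinates, as OpenCV has them. Camera axes: x right, y down, z forward; pixel columns grow to the right and rows downward; lengths in m; the calibration is good to about 2 mm. A picture is of the moment at which its call begins. camera_info takes no time and is no camera call.
- robot.hand_in(): hands the job in; it is judged then, once.
The state is a dict: "clock": time; "q": joint angles; "joint_vel": joint speeds; "tau": joint torques, N m; "tool_pos": TCP position; "orientation": TCP orientation; "ft_force": force on the tool from outside, world axes, zero at the start; "ft_torque": the same for the moment, N m; "finger_gap": finger opening in m; "finger_force": force on a finger pad.
Only numpy, scipy, OpenCV 4.12 (cv2) and the standard library are available. Lean on these libraries where they do the work, as an engineer would, in place of code of your own. Each camera call takes 0.05 s, during which the arm holds its last target. There are 200 camera calls.

### The job

After cooking, clear the bottle and the two jars off the cold hob: the two sauce bottles belong in the bottle rack, the two small spice jars and the squat jar in the spice rack, each upright and fully down in a hole of its own size, the wide holes being for the large bottle and the squat jar. The smaller bottle and one spice jar already stand in those wide holes by mistake and must come out to make room. Set everything down without dropping or knocking it over, and leave the pan, the tin and the mug where they are.

Things in the scene. Friction and masses are not known exactly. Their poses are not given: they have to be found in the camera images.
- large_bottle: glass sauce bottle, gold cap, pale label, dark sauce; 201 tall, 60 across up to 102 mm, above that its neck counts as a cone narrowing to the 28 mm cap (33 mm across at 185 mm: grip there, at the cap). About 0.4 kg. Origin: centre of its underside; z up. Starts upright on the hob (top 7 mm above the worktop), at one of three shuffled spots, 25 mm or more clear of the next thing.
- slim_bottle: smaller glass sauce bottle, gold cap, red sauce, green label; 184 tall, 48 across up to 90 mm, above that its neck counts as a cone narrowing to the 22 mm cap (27 mm across at 168 mm: grip there, at the cap). About 0.26 kg. Origin: centre of its underside; z up. Starts upright in the wide hole of the spice rack (the squat jar's place), on the base board, within 6 mm of the hole's centre.
- squat_jar: squat jar of red relish, black lid, green and red label; 86 tall, 61 across; the wide lid fills its top 11 mm. About 0.3 kg. Origin: centre of its underside; z up. Starts upright on the hob (top 7 mm above the worktop), at one of three shuffled spots, 25 mm or more clear of the next thing.
- brown_spice_jar: small spice jar, dark brown lid (top 21 mm), tan label; 96 tall, 44 across. About 0.11 kg. Origin: centre of its underside; z up. Starts upright on the hob (top 7 mm above the worktop), at one of three shuffled spots, 25 mm or more clear of the next thing.
- blue_spice_jar: small spice jar, black lid (top 20 mm), dark blue label; 105 tall, 44 across. About 0.11 kg. Origin: centre of its underside; z up. Starts upright in the wide hole of the bottle rack (the large bottle's place), on the base board, within 6 mm of the hole's centre.
- bottle_rack: wooden rack, fixed, left of hob, 216 long (x), 98 across (y), 62 high; end cheeks 6 mm higher. Origin: centre of underside; x runs along it, away from the robot. Two holes: 76 mm wide at x = -50 mm for the large bottle, 57 mm at x = +50 mm for the slim one. 3 mm chamfers; things stand on the base board, 14 mm above origin. The racks may swap sides; yaw within 0.2 rad.
- spice_rack: wooden rack, fixed, left of hob, 270 long (x), 98 across (y), 48 high; end cheeks 6 mm higher. Origin: centre of underside; x runs along it, away from the robot. Three holes: 57 mm wide at x = +80 and 0 mm for the spice jars, either way; 76 mm at x = -80 mm for the squat jar. 3 mm chamfers; things stand on the base board, 14 mm above origin. The racks may swap sides; yaw within 0.2 rad.
- pan: bystander, leave alone: small steel milk pan with a wooden handle, about 135 mm across and 72 mm high, standing on the left cooking zone of the hob, behind the bottles and jars. Its origin is not the centre of the pot: that lies near (20, 28) mm in the pan's own frame.
- tin: bystander, leave alone: food tin, 75 mm across, 58 mm high, on the worktop strip between the robot and the hob. Origin: centre of its underside.
- mug: bystander, leave alone: white mug with dark dots, 82 mm across, 91 mm high, with a handle, at the back of the worktop, left of the hob. Origin: under the middle of mug and handle together. Above it hang the wall cabinets: from x = 0.60 m on, nothing may rise above 0.62 m (left of y = 0.22 m: above 0.48 m).

How it is judged:
At the end, for the whole second after the job is handed in: Sauce bottles in the bottle rack (large one in the wide hole), squat jar in the wide hole of the spice rack, one spice jar in each of its narrow holes: within 12 mm of the hole's centre, underside within 6 mm of the base board, within 6 degrees of upright, released, at rest (y of large_bottle in the frame of bottle_rack between -0.012 and 0.012 m and x of large_bottle in the frame of bottle_rack between -0.062 and -0.038 m and z of large_bottle in the frame of bottle_rack between 0.008 and 0.02 m and angle between each of large_bottle, slim_bottle, squat_jar, brown_spice_jar, blue_spice_jar's own z axis and vertical below 0.1 rad and linear speed of each of large_bottle, slim_bottle, squat_jar, brown_spice_jar, blue_spice_jar below 0.02 m/s and angular speed of each of large_bottle, slim_bottle, squat_jar, brown_spice_jar, blue_spice_jar below 0.15 rad/s and y of slim_bottle in the frame of bottle_rack between -0.012 and 0.012 m and x of slim_bottle in the frame of bottle_rack between 0.038 and 0.062 m and z of slim_bottle in the frame of bottle_rack between 0.008 and 0.02 m and y of squat_jar in the frame of spice_rack between -0.012 and 0.012 m and x of squat_jar in the frame of spice_rack between -0.092 and -0.068 m and z of squat_jar in the frame of spice_rack between 0.008 and 0.02 m and ((y of brown_spice_jar in the frame of spice_rack between -0.012 and 0.012 m and x of brown_spice_jar in the frame of spice_rack between 0.068 and 0.092 m and z of brown_spice_jar in the frame of spice_rack between 0.008 and 0.02 m) or (y of brown_spice_jar in the frame of spice_rack between -0.012 and 0.012 m and x of brown_spice_jar in the frame of spice_rack between -0.012 and 0.012 m and z of brown_spice_jar in the frame of spice_rack between 0.008 and 0.02 m)) and ((y of blue_spice_jar in the frame of spice_rack between -0.012 and 0.012 m and x of blue_spice_jar in the frame of spice_rack between 0.068 and 0.092 m and z of blue_spice_jar in the frame of spice_rack between 0.008 and 0.02 m) or (y of blue_spice_jar in the frame of spice_rack between -0.012 and 0.012 m and x of blue_spice_jar in the frame of spice_rack between -0.012 and 0.012 m and z of blue_spice_jar in the frame of spice_rack between 0.008 and 0.02 m))); the robot touches nothing.
It fails at once if a bystander (pan, tin or mug) is shifted by more than 30 mm (distance of any of pan, tin, mug from where it was at the start of the episode above 0.03 m).
It fails at once if a bottle or jar is tipped more than 40 degrees from upright (angle between any of large_bottle, slim_bottle, squat_jar, brown_spice_jar, blue_spice_jar's own z axis and vertical above 0.7 rad).
It fails at once if a bottle or jar is dropped: it moves faster than 0.7 m/s while its underside is less than 80 mm above the worktop ((linear speed of large_bottle above 0.7 m/s and height (world z) of large_bottle below 0.08 m) or (linear speed of slim_bottle above 0.7 m/s and height (world z) of slim_bottle below 0.08 m) or (linear speed of squat_jar above 0.7 m/s and height (world z) of squat_jar below 0.08 m) or (linear speed of brown_spice_jar above 0.7 m/s and height (world z) of brown_spice_jar below 0.08 m) or (linear speed of blue_spice_jar above 0.7 m/s and height (world z) of blue_spice_jar below 0.08 m)).
It also fails if it takes over 120 s, if anything falls off the work surface, if the arm or the gripper's body presses on something with over 40 N, if the wrist force passes 120 N, or if a joint passes its speed limit or range.

## Working session

There is one attempt and no reset: what is moved stays moved. The work goes in short steps, Python scripts to look and compute and a tool call to move; the robot and the scene stay as the last step left them, time stands still between calls to the robot, and variables do not carry over. Pictures are saved under pics/ and viewed, at most 14 in all, crops included, and the job is handed in when it is done.

Besides the shell and the picture viewer there is one more tool, called after "Call:" by a JSON object that holds its "api" and its "payload". arm_command: Moves the arm, as the interface text tells. Its arguments: {"type":"object","properties":{"xyz":{"type":"array","items":{"type":"array","items":{"type":"number","minimum":-1,"maximum":1}}},"turn":{"type":"array","items":{"type":"array","items":{"type":"number","minimum":-1,"maximum":1}}},"fingers":{"type":"array","items":{"type":"number"}}},"required":["xyz","turn","fingers"]}

```bash
mkdir -p pics; ls; python3 - <<'E'
from station import robot
import cv2,numpy as np
s=robot.observe();print({k:np.round(v,3) for k,v in s.items()})
for n in("top","side"):
    p,d=robot.camera(n);cv2.imwrite(f"pics/{n}0.png",p);np.save(f"{n}0.npy",d);i=robot.camera_info(n)
    R=cv2.Rodrigues(np.array(i["rvec"]))[0];print(n,i["mtx"],-R.T@np.ravel(i["tvec"]),R[2])
E
```

```text
pics
{'clock': np.float64(0.0), 'q': array([-1.346,  0.159,  1.598,  0.   ,  1.386, -0.21 ]), 'joint_vel': array([ 0.001,  0.001,  0.001,  0.001, -0.   , -0.   ]), 'tau': array([ 2.0000e-03, -3.9600e+01, -3.3143e+01, -0.0000e+00,  8.0000e-03,
        0.0000e+00]), 'tool_pos': array([ 0.242, -0.521,  0.404]), 'orientation': array([-3.14 , -0.   ,  0.435]), 'ft_force': array([ 0.634, -0.2  , -0.452]), 'ft_torque': array([-0.026,  0.014,  0.019]), 'finger_force': np.float64(0.0), 'finger_gap': np.float64(0.085)}
top [[492.95352518   0.         258.61819798]
 [  0.         492.95352518 187.02593479]
 [  0.           0.           1.        ]] [ 0.41708428 -0.18394892  1.31638051] [ 0.14007295  0.01838159 -0.98997055]
side [[378.6384767    0.         252.8634349 ]
 [  0.         378.6384767  188.51123523]
 [  0.           0.           1.        ]] [0.39309058 0.71674737 0.45847363] [ 0.20282695 -0.88112091 -0.42718516]
```

View pics/top0.png

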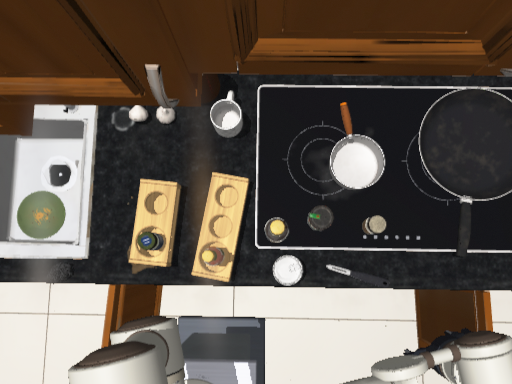

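View pics/side0.png

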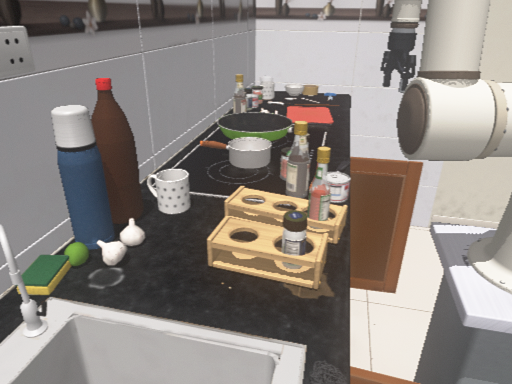

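The top view shows the bottle rack at (153,223) with the blue jar in its near hole. The spice rack is at (221,227) with the slim bottle in its near hole. On the hob are the large bottle (276,230), the squat jar (320,217), the brown jar (375,225) and the pan (357,162). The tin is at (287,270).

```bash
cat > h.py <<'E'
import cv2,numpy as np
from station import robot
def cam(n):
    i=robot.camera_info(n);K=np.array(i["mtx"]);R=cv2.Rodrigues(np.array(i["rvec"]))[0];t=np.ravel(i["tvec"]);return K,R,t
def cloud(n,d):
    K,R,t=cam(n);v,u=np.indices(d.shape)
    c=np.stack([(u-K[0,2])/K[0,0]*d,(v-K[1,2])/K[1,1]*d,d],-1)
    return (c-t)@R
def ray(n,uv,z):
    K,R,t=cam(n);o=-R.T@t
    r=np.c_[(np.atleast_2d(uv)-K[:2,2])/[K[0,0],K[1,1]],np.ones(len(np.atleast_2d(uv)))]@R
    return o+r*((z-o[2])/r[:,2])[:,None]
E
python3 - <<'E'
from h import *
p=cv2.imread("pics/top0.png");d=np.load("top0.npy");P=cloud("top",d);Z=P[...,2]
print("worktop z",np.median(Z[210:230,185:192]),np.std(Z[210:230,185:192]),"hob",np.median(Z[215:235,340:355]))
for nm,(u0,v0,u1,v1),zt in [("large",(260,210,295,245),.208),("squat",(300,200,340,235),.093),("brown",(358,210,395,240),.103),("blue",(130,225,168,258),.119),("slim",(195,240,235,270),.198),("bottle_rack",(120,170,185,275),.062),("spice_rack",(188,165,252,285),.048),("tin",(265,250,305,292),.058),("pan",(325,95,390,195),.072),("mug",(205,85,250,140),.091)]:
    z=Z[v0:v1,u0:u1];m=np.zeros(Z.shape,np.uint8);m[v0:v1,u0:u1]=(abs(z-zt)<(.005 if "rack" in nm else .008))
    v,u=np.nonzero(m);q=ray("top",np.c_[u,v],zt)
    (c,r)=cv2.minEnclosingCircle(q[:,:2].astype(np.float32))
    print(nm,"n",len(u),"zmax",round(float(z.max()),3),"zmed",np.round(np.median(Z[v,u]),4),"mean",np.round(q[:,:2].mean(0),4),"circ",np.round(c,4),round(r,4))
    if "rack" in nm: 
        r=cv2.minAreaRect((q[:,:2]*1000).astype(np.float32));print("   rect",r)
a=cv2.resize(p[160:300,110:400],None,fx=2.7,fy=2.7,interpolation=cv2.INTER_CUBIC);cv2.imwrite("pics/c0.png",a)
E
```

```text
worktop z 4.76426075835059e-05 0.15621472846630596 hob 0.007492568957143848
large n 167 zmax 1.316 zmed 0.2085 mean [ 0.483  -0.2058] circ [ 0.4832 -0.2059] 0.0165
squat n 473 zmax 1.316 zmed 0.0933 mean [ 0.5161 -0.3166] circ [ 0.516  -0.3165] 0.0307
brown n 246 zmax 1.316 zmed 0.1029 mean [ 0.5003 -0.4524] circ [ 0.4999 -0.4521] 0.0219
blue n 263 zmax 1.316 zmed 0.1199 mean [0.4513 0.1087] circ [0.4515 0.1087] 0.0228
slim n 112 zmax 1.316 zmed 0.1986 mean [ 0.4164 -0.0506] circ [ 0.4165 -0.0505] 0.0134
bottle_rack n 1900 zmax 1.316 zmed 0.062 mean [0.5053 0.1069] circ [0.5009 0.1068] 0.1167
   rect ((500.4757385253906, 107.69960021972656), (99.64895629882812, 216.31304931640625), 84.91876983642578)
spice_rack n 2214 zmax 1.316 zmed 0.0482 mean [ 0.501  -0.0639] circ [ 0.494  -0.0616] 0.1423
   rect ((493.5756530761719, -62.64289855957031), (96.5814437866211, 270.1574401855469), 80.03211212158203)
tin n 686 zmax 1.316 zmed 0.0555 mean [ 0.3846 -0.2358] circ [ 0.385  -0.2358] 0.0376
pan n 460 zmax 1.316 zmed 0.0713 mean [ 0.7237 -0.4035] circ [ 0.7057 -0.3991] 0.1142
mug n 195 zmax 1.316 zmed 0.0892 mean [ 0.7848 -0.0682] circ [ 0.7976 -0.0661] 0.0634
```

View pics/c0.png

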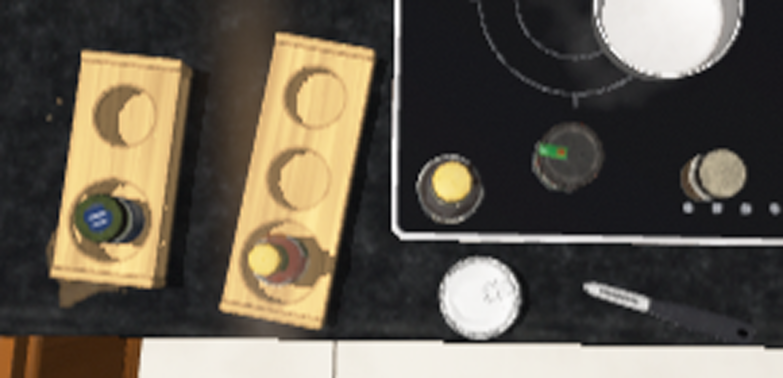

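The crop and the depth agree with the given sizes: the lid radii and the rack rectangles match within 2 mm. Next I check the hole centres from their rims and work out the first move.

```bash
cat >> h.py <<'E'
from scipy.spatial.transform import Rotation as Ro
def go(target,yaw=-0.13):
    s=robot.observe();R=Ro.from_euler('xyz',s["orientation"]);D=Ro.from_euler('xyz',[np.pi,0,yaw])
    print("t",round(float(s["clock"]),2),"pos",np.round(s["tool_pos"],4),"rpy",np.round(s["orientation"],3),"gap",round(float(s["finger_gap"]),4))
    p=np.array(s["tool_pos"])
    for T in np.atleast_2d(target):
        print("  shift units (in final tool axes)",np.round(D.inv().apply(T-p)/.05,2)); p=T
    print("  turn units",np.round((R.inv()*D).as_rotvec()/.12,2))
E
python3 - <<'E'
from h import *
d=np.load("top0.npy");P=cloud("top",d);Z=P[...,2]
for nm,c,yaw,zt,H in [("bottle",(.5005,.1077),-.0887,.062,[(-.05,76),(.05,57)]),("spice",(.4936,-.0626),-.174,.048,[(-.08,76),(0,57),(.08,57)])]:
    for x,dia in H:
        g=np.array(c)+x*np.array([np.cos(yaw),np.sin(yaw)])
        K,R,t=cam("top");v,u=np.indices(Z.shape)
        q=ray("top",np.c_[u.ravel(),v.ravel()],zt)[:,:2]
        near=np.hypot(*(q-g).T)<(dia/2+7)/1000
        zz=Z.ravel();m=near&(zz<zt-.004);k=q[m]
        cc,r=cv2.minEnclosingCircle((k*1000).astype(np.float32))
        print(nm,x,"pred",np.round(g,4),"mean",np.round(k.mean(0),4),"circ",np.round(cc,1),round(r,1),m.sum())
go([[.4165,-.0505,.43],[.4165,-.0505,.337]])
E
```

```text
bottle -0.05 pred [0.4507 0.1121] mean [0.4483 0.1072] circ [451.7 111. ] 43.0 354
bottle 0.05 pred [0.5503 0.1033] mean [0.5494 0.1023] circ [549.8 102.9] 34.7 387
spice -0.08 pred [ 0.4148 -0.0488] mean [ 0.4123 -0.0519] circ [416.7 -50.3] 43.6 365
spice 0 pred [ 0.4936 -0.0626] mean [ 0.4926 -0.063 ] circ [493.2 -63.2] 34.3 394
spice 0.08 pred [ 0.5724 -0.0764] mean [ 0.5715 -0.0767] circ [573.6 -75.3] 33.6 387
t 0.1 pos [ 0.2421 -0.5212  0.4038] rpy [-3.14  -0.     0.435] gap 0.0853
  shift units (in final tool axes) [ 2.24 -9.79 -0.52]
  shift units (in final tool axes) [ 0.   -0.    1.86]
  turn units [-0.02  0.    4.71]
```

Call:
{"api": "arm_command", "payload": {"xyz": [[0,0,-0.1],[0,0,-0.1],[0,0,-0.1],[0,0,-0.1],[0,0,-0.12]], "turn": [[0,0,0.94],[0,0,0.94],[0,0,0.94],[0,0,0.94],[0,0,0.95]], "fingers": [1,1,1,1,1]}}

```text
clock: 0.6
tool_pos: [0.2421, -0.5213, 0.4301]
orientation: [-3.14, 0.001, -0.135]
ft_force: [0.1, -0.3, 0.9]
finger_gap: 0.0857
finger_force: 0.0
```

Call:
{"api": "arm_command", "payload": {"xyz": [[0.2,-0.85,0],[0.2,-0.85,0],[0.2,-0.85,0],[0.2,-0.85,0],[0.2,-0.85,0],[0.2,-0.85,0],[0.2,-0.85,0],[0.2,-0.85,0],[0.2,-0.85,0],[0.2,-0.85,0],[0.2,-0.85,0],[0.04,-0.44,0]], "turn": [[0,0,0],[0,0,0],[0,0,0],[0,0,0],[0,0,0],[0,0,0],[0,0,0],[0,0,0],[0,0,0],[0,0,0],[0,0,0],[0,0,0]], "fingers": [1,1,1,1,1,1,1,1,1,1,1,1]}}

```text
clock: 1.8
tool_pos: [0.4172, -0.048, 0.4304]
orientation: [-3.141, 0.0, -0.128]
ft_force: [-0.1, -0.1, 0.3]
finger_gap: 0.0851
finger_force: 0.0
```

Call:
{"api": "arm_command", "payload": {"xyz": [[0,0,0],[0,0,0],[0,0,0]], "turn": [[0,0,0],[0,0,0],[0,0,0]], "fingers": [1,1,1]}}

```text
clock: 2.1
tool_pos: [0.4167, -0.0515, 0.4305]
orientation: [3.141, 0.0, -0.132]
ft_force: [0.7, -0.1, -0.4]
finger_gap: 0.085
finger_force: 0.0
```

```bash
python3 -c "
from h import *
go([[.4165,-.0505,.43],[.4165,-.0505,.337]])"
```

```text
t 2.1 pos [ 0.4167 -0.0515  0.4305] rpy [ 3.141  0.    -0.132] gap 0.085
  shift units (in final tool axes) [-0.01 -0.02  0.01]
  shift units (in final tool axes) [ 0.   -0.    1.86]
  turn units [ 0.    0.   -0.01]
```

Call:
{"api": "arm_command", "payload": {"xyz": [[-0.01,-0.02,0.4],[0,0,0.4],[0,0,0.4],[0,0,0.4],[0,0,0.26],[0,0,0],[0,0,0],[0,0,0],[0,0,0],[0,0,0],[0,0,0],[0,0,0]], "turn": [[0,0,0],[0,0,0],[0,0,0],[0,0,0],[0,0,0],[0,0,0],[0,0,0],[0,0,0],[0,0,0],[0,0,0],[0,0,0],[0,0,0]], "fingers": [1,1,1,1,1,1,-1,-1,-1,-1,-1,-1]}}

```text
clock: 3.3
tool_pos: [0.4169, -0.0497, 0.3389]
orientation: [3.141, -0.002, -0.13]
ft_force: [-0.0, 0.1, 6.4]
finger_gap: 0.026
finger_force: 58.6
```

Call:
{"api": "arm_command", "payload": {"xyz": [[0,0,0],[0,0,0],[0,0,0],[0,0,0],[0,0,0]], "turn": [[0,0,0],[0,0,0],[0,0,0],[0,0,0],[0,0,0]], "fingers": [-1,-1,-1,-1,-1]}}

```text
clock: 3.8
tool_pos: [0.417, -0.0497, 0.3389]
orientation: [3.141, -0.002, -0.13]
ft_force: [-0.2, 0.6, 5.9]
finger_gap: 0.0258
finger_force: 58.6
```

```bash
python3 - <<'E'
from h import *
go([[.4165,-.0505,.43],[.5499,.1028,.43],[.5499,.1028,.337]])
E
```

```text
t 3.8 pos [ 0.417  -0.0497  0.3389] rpy [ 3.141e+00 -2.000e-03 -1.300e-01] gap 0.0258
  shift units (in final tool axes) [-0.01  0.02 -1.82]
  shift units (in final tool axes) [ 2.25 -3.39 -0.  ]
  shift units (in final tool axes) [ 0.   -0.    1.86]
  turn units [ 0.   -0.02 -0.  ]
```

Call:
{"api": "arm_command", "payload": {"xyz": [[0,0,-0.1],[0,0,-0.2],[0,0,-0.3],[0,0,-0.4],[0,0,-0.4],[0,0,-0.3],[0,0,-0.16],[0,0,0]], "turn": [[0,0,0],[0,0,0],[0,0,0],[0,0,0],[0,0,0],[0,0,0],[0,0,0],[0,0,0]], "fingers": [-1,-1,-1,-1,-1,-1,-1,-1]}}

```text
clock: 4.6
tool_pos: [0.4167, -0.0497, 0.4318]
orientation: [3.141, -0.002, -0.13]
ft_force: [0.1, 0.0, -2.6]
finger_gap: 0.0256
finger_force: 58.6
```

Call:
{"api": "arm_command", "payload": {"xyz": [[0.1,-0.15,0],[0.2,-0.3,0],[0.27,-0.42,0],[0.28,-0.42,0],[0.28,-0.42,0],[0.28,-0.42,0],[0.28,-0.42,0],[0.25,-0.38,0],[0.2,-0.3,0],[0.1,-0.14,0],[0,0,0],[0,0,0]], "turn": [[0,0,0],[0,0,0],[0,0,0],[0,0,0],[0,0,0],[0,0,0],[0,0,0],[0,0,0],[0,0,0],[0,0,0],[0,0,0],[0,0,0]], "fingers": [-1,-1,-1,-1,-1,-1,-1,-1,-1,-1,-1,-1]}}

```text
clock: 5.8
tool_pos: [0.5492, 0.1027, 0.43]
orientation: [3.141, 0.002, -0.13]
ft_force: [-0.3, 0.1, -3.5]
finger_gap: 0.0258
finger_force: 58.7
```

```bash
python3 - <<'E'
from h import *
go([[.5499,.1028,.43],[.5499,.1028,.337]])
p,d=robot.camera("side");q,e=robot.camera("top")
cv2.imwrite("pics/s1.png",np.hstack([cv2.resize(p[90:300,170:380],(400,400)),cv2.resize(q[120:300,100:280],(400,400))]))
E
```

```text
t 5.8 pos [0.5492 0.1027 0.43  ] rpy [ 3.141e+00  2.000e-03 -1.300e-01] gap 0.0258
  shift units (in final tool axes) [ 0.01 -0.   -0.  ]
  shift units (in final tool axes) [ 0.   -0.    1.86]
  turn units [ 0.    0.01 -0.  ]
```

View pics/s1.png

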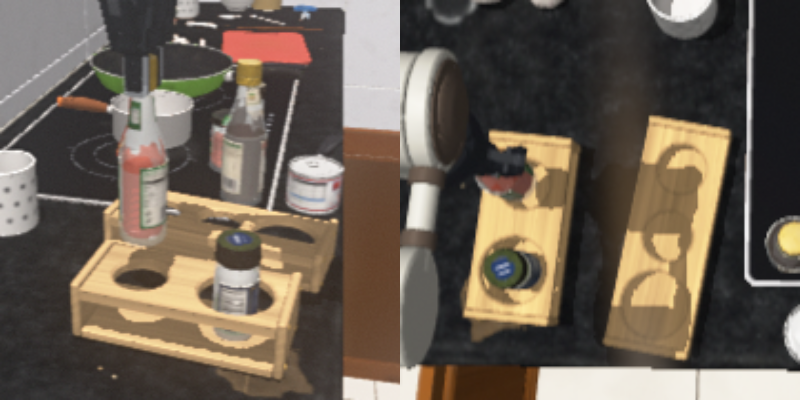

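The bottle hangs upright above the narrow hole at (515,185) in the composite. Lowering it now.

Call:
{"api": "arm_command", "payload": {"xyz": [[0.01,0,0.15],[0,0,0.25],[0,0,0.25],[0,0,0.25],[0,0,0.25],[0,0,0.25],[0,0,0.2],[0,0,0.12],[0,0,0.08],[0,0,0.03],[0,0,0],[0,0,0]], "turn": [[0,0,0],[0,0,0],[0,0,0],[0,0,0],[0,0,0],[0,0,0],[0,0,0],[0,0,0],[0,0,0],[0,0,0],[0,0,0],[0,0,0]], "fingers": [-1,-1,-1,-1,-1,-1,-1,-1,-1,-1,-1,-1]}}

```text
clock: 7.1
tool_pos: [0.5502, 0.1028, 0.3398]
orientation: [-3.142, -0.001, -0.13]
ft_force: [0.5, -0.0, -1.8]
finger_gap: 0.0262
finger_force: 58.7
```

Call:
{"api": "arm_command", "payload": {"xyz": [[0,0,0],[0,0,0],[0,0,0],[0,0,0],[0,0,0],[0,0,0],[0,0,-0.3],[0,0,-0.5],[0,0,-0.5],[0,0,-0.5],[0,0,0]], "turn": [[0,0,0],[0,0,0],[0,0,0],[0,0,0],[0,0,0],[0,0,0],[0,0,0],[0,0,0],[0,0,0],[0,0,0],[0,0,0]], "fingers": [0,0,0,1,1,1,1,1,1,1,1]}}

```text
clock: 8.2
tool_pos: [0.5509, 0.1028, 0.4349]
orientation: [-3.141, -0.009, -0.13]
ft_force: [1.0, -0.2, 0.2]
finger_gap: 0.0857
finger_force: 0.0
```

```bash
python3 - <<'E'
from h import *
go([[.4515,.1087,.43],[.4515,.1087,.252]])
E
```

```text
t 8.2 pos [0.5509 0.1028 0.4349] rpy [-3.141 -0.009 -0.13 ] gap 0.0857
  shift units (in final tool axes) [-1.99  0.14  0.1 ]
  shift units (in final tool axes) [ 0.   -0.    3.56]
  turn units [-0.01 -0.08 -0.  ]
```

Call:
{"api": "arm_command", "payload": {"xyz": [[-0.4,0.03,0],[-0.4,0.03,0],[-0.4,0.03,0],[-0.4,0.03,0],[-0.39,0.02,0],[0,0,0.36],[0,0,0.7],[0,0,0.7],[0,0,0.7],[0,0,0.6],[0,0,0.4],[0,0,0.2]], "turn": [[0,0,0],[0,0,0],[0,0,0],[0,0,0],[0,0,0],[0,0,0],[0,0,0],[0,0,0],[0,0,0],[0,0,0],[0,0,0],[0,0,0]], "fingers": [1,1,1,1,1,1,1,1,1,1,1,1]}}

```text
clock: 9.4
tool_pos: [0.4492, 0.1088, 0.2439]
orientation: [3.141, 0.004, -0.13]
ft_force: [-0.0, 0.5, 0.1]
finger_gap: 0.0853
finger_force: 0.0
```

Call:
{"api": "arm_command", "payload": {"xyz": [[0,0,0],[0,0,0],[0,0,0],[0,0,0],[0,0,0],[0,0,0],[0,0,0],[0,0,0]], "turn": [[0,0,0],[0,0,0],[0,0,0],[0,0,0],[0,0,0],[0,0,0],[0,0,0],[0,0,0]], "fingers": [1,-1,-1,-1,-1,-1,-1,-1]}}

```text
clock: 10.2
tool_pos: [0.4511, 0.109, 0.2476]
orientation: [-3.141, -0.003, -0.13]
ft_force: [-0.6, 1.7, 5.6]
finger_gap: 0.0429
finger_force: 60.3
```

```bash
python3 - <<'E'
from h import *
go([[.4515,.1087,.36],[.4515,-.03,.36],[.572,-.0765,.36],[.572,-.0765,.252]])
E
```

```text
t 10.2 pos [0.4511 0.109  0.2476] rpy [-3.141e+00 -3.000e-03 -1.300e-01] gap 0.0429
  shift units (in final tool axes) [ 0.01  0.   -2.25]
  shift units (in final tool axes) [0.36 2.75 0.  ]
  shift units (in final tool axes) [2.51 0.61 0.  ]
  shift units (in final tool axes) [ 0.   -0.    2.16]
  turn units [-0.01 -0.02 -0.  ]
```

Call:
{"api": "arm_command", "payload": {"xyz": [[0,0,-0.1],[0,0,-0.2],[0,0,-0.35],[0,0,-0.45],[0,0,-0.45],[0,0,-0.4],[0,0,-0.2],[0,0,-0.1],[0,0,0]], "turn": [[0,0,0],[0,0,0],[0,0,0],[0,0,0],[0,0,0],[0,0,0],[0,0,0],[0,0,0],[0,0,0]], "fingers": [-1,-1,-1,-1,-1,-1,-1,-1,-1]}}

```text
clock: 11.1
tool_pos: [0.4504, 0.1088, 0.3589]
orientation: [3.142, -0.0, -0.13]
ft_force: [-0.7, 0.2, -1.1]
finger_gap: 0.0424
finger_force: 60.7
```

Call:
{"api": "arm_command", "payload": {"xyz": [[0,0.25,0],[0.05,0.45,0],[0.05,0.45,0],[0.06,0.45,0],[0.1,0.45,0],[0.1,0.45,0],[0.3,0.3,0],[0.45,0.12,0],[0.45,0.11,0],[0.45,0.11,0],[0.45,0.11,0],[0.41,0.11,0]], "turn": [[0,0,0],[0,0,0],[0,0,0],[0,0,0],[0,0,0],[0,0,0],[0,0,0],[0,0,0],[0,0,0],[0,0,0],[0,0,0],[0,0,0]], "fingers": [-1,-1,-1,-1,-1,-1,-1,-1,-1,-1,-1,-1]}}

```text
clock: 12.3
tool_pos: [0.5711, -0.0777, 0.3571]
orientation: [-3.141, 0.003, -0.131]
ft_force: [0.4, -0.2, -0.6]
finger_gap: 0.0428
finger_force: 60.8
```

Call:
{"api": "arm_command", "payload": {"xyz": [[0,0,0],[0,0,0],[0,0,0]], "turn": [[0,0,0],[0,0,0],[0,0,0]], "fingers": [-1,-1,-1]}}

```text
clock: 12.6
tool_pos: [0.57, -0.0765, 0.3579]
orientation: [-3.141, 0.002, -0.13]
ft_force: [-0.5, -1.2, -0.9]
finger_gap: 0.043
finger_force: 60.8
```

```bash
python3 - <<'E'
from h import *
go([[.572,-.0765,.248]])
p,d=robot.camera("side");q,e=robot.camera("top")
cv2.imwrite("pics/s2.png",np.hstack([cv2.resize(p[90:300,170:380],(400,400)),cv2.resize(q[120:300,100:280],(400,400))]))
E
```

```text
t 12.6 pos [ 0.57   -0.0765  0.3579] rpy [-3.141e+00  2.000e-03 -1.300e-01] gap 0.043
  shift units (in final tool axes) [ 0.04 -0.    2.2 ]
  turn units [-0.    0.02 -0.  ]
```

View pics/s2.png

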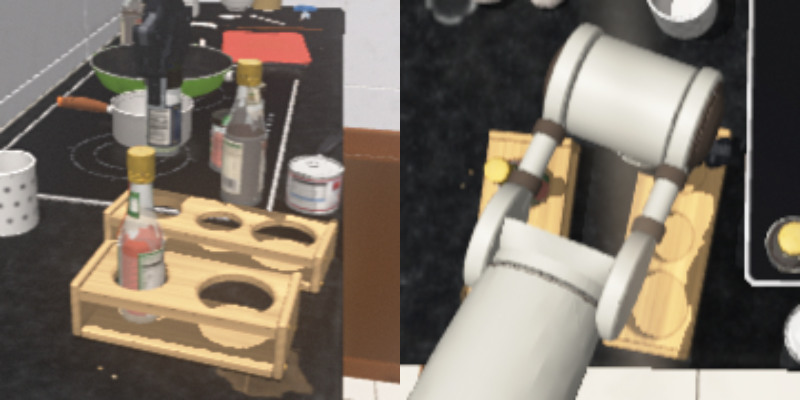

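The slim bottle stands in its narrow hole, and the blue jar hangs upright near its hole. A forearm link is close to the slim bottle's cap, so I check the clearance before lowering.

```bash
python3 - <<'E'
from h import *
for n in("top","side"):
    p,d=robot.camera(n);P=cloud(n,d)[(d>0)&(d<1.6)]
    m=(np.hypot(P[:,0]-.55,P[:,1]-.103)<.10)&(P[:,2]>.215)
    Q=P[m];print(n,len(Q))
    for zl in np.arange(.2,.7,.04):
        k=Q[(Q[:,2]>=zl)&(Q[:,2]<zl+.04)]
        if len(k):print(" z",round(zl,2),len(k),"x",k[:,0].min().round(3),k[:,0].max().round(3),"y",k[:,1].min().round(3),k[:,1].max().round(3))
    A=P[(P[:,2]>.25)&(P[:,1]>-.05)&(P[:,0]<.7)&(P[:,0]>.2)]
    print("arm pts y>-.05: zmin",A[:,2].min().round(3) if len(A) else None, len(A))
    for x in np.arange(.3,.7,.04):
        k=A[(A[:,0]>=x)&(A[:,0]<x+.04)]
        if len(k):print("  x",round(x,2),"zmin",k[:,2].min().round(3),"zmax",k[:,2].max().round(3),"y",k[:,1].min().round(3),k[:,1].max().round(3))
print(np.round(robot.observe()["q"],3))
E
```

```text
top 6013
 z 0.6 192 x 0.632 0.634 y 0.048 0.159
 z 0.64 175 x 0.62 0.622 y 0.033 0.173
 z 0.68 526 x 0.62 0.623 y 0.033 0.172
arm pts y>-.05: zmin 0.25 27925
  x 0.3 zmin 0.557 zmax 0.648 y -0.047 0.07
  x 0.34 zmin 0.556 zmax 0.629 y -0.05 0.056
  x 0.38 zmin 0.56 zmax 0.611 y -0.05 0.042
  x 0.42 zmin 0.534 zmax 0.589 y -0.05 0.032
  x 0.46 zmin 0.496 zmax 0.571 y -0.04 0.022
  x 0.5 zmin 0.492 zmax 0.534 y -0.05 0.01
  x 0.54 zmin 0.25 zmax 0.537 y -0.05 -0.003
  x 0.58 zmin 0.504 zmax 0.965 y -0.05 0.234
  x 0.62 zmin 0.476 zmax 0.946 y -0.05 0.284
  x 0.66 zmin 0.479 zmax 0.528 y 0.23 0.234
side 0
arm pts y>-.05: zmin 0.25 3066
  x 0.5 zmin 0.446 zmax 0.446 y -0.048 -0.048
  x 0.54 zmin 0.25 zmax 0.475 y -0.05 -0.006
  x 0.58 zmin 0.251 zmax 0.474 y -0.05 -0.006
  x 0.62 zmin 0.466 zmax 0.474 y -0.036 -0.03
[-0.343  0.198  1.645 -0.     1.299  1.358]
```

The arm stays at y < 0.06 near the slim bottle and is high up, so it's clear. The overlap in the image was parallax.

Call:
{"api": "arm_command", "payload": {"xyz": [[0.04,0,0.15],[0,0,0.3],[0,0,0.3],[0,0,0.3],[0,0,0.3],[0,0,0.25],[0,0,0.2],[0,0,0.15],[0,0,0.1],[0,0,0.08],[0,0,0.03],[0,0,0]], "turn": [[0,0,0],[0,0,0],[0,0,0],[0,0,0],[0,0,0],[0,0,0],[0,0,0],[0,0,0],[0,0,0],[0,0,0],[0,0,0],[0,0,0]], "fingers": [-1,-1,-1,-1,-1,-1,-1,-1,-1,-1,-1,-1]}}

```text
clock: 14.0
tool_pos: [0.5729, -0.0767, 0.2509]
orientation: [3.142, -0.0, -0.13]
ft_force: [-0.7, 0.9, -1.9]
finger_gap: 0.0424
finger_force: 60.8
```

Call:
{"api": "arm_command", "payload": {"xyz": [[0,0,0],[0,0,0]], "turn": [[0,0,0],[0,0,0]], "fingers": [-1,-1]}}

```text
clock: 14.2
tool_pos: [0.573, -0.0768, 0.2511]
orientation: [3.141, -0.001, -0.13]
ft_force: [-0.2, 0.0, -1.0]
finger_gap: 0.0429
finger_force: 60.8
```

Call:
{"api": "arm_command", "payload": {"xyz": [[-0.01,0,0.03],[0,0,0.03],[0,0,0]], "turn": [[0,0,0],[0,0,0],[0,0,0]], "fingers": [-1,-1,-1]}}

```text
clock: 14.5
tool_pos: [0.5724, -0.0767, 0.2477]
orientation: [-3.142, -0.0, -0.13]
ft_force: [-0.5, -0.1, -0.1]
finger_gap: 0.043
finger_force: 60.7
```

Call:
{"api": "arm_command", "payload": {"xyz": [[0,0,0],[0,0,0],[0,0,0],[0,0,0],[0,0,-0.3],[0,0,-0.6],[0,0,-0.8],[0,0,-0.8],[0,0,-0.8],[0,0,-0.5],[0,0,0]], "turn": [[0,0,0],[0,0,0],[0,0,0],[0,0,0],[0,0,0],[0,0,0],[0,0,0],[0,0,0],[0,0,0],[0,0,0],[0,0,0]], "fingers": [0.6,0.6,1,1,1,1,1,1,1,1,1]}}

```text
clock: 15.6
tool_pos: [0.573, -0.0768, 0.4445]
orientation: [3.139, -0.011, -0.13]
ft_force: [0.7, -0.2, -0.0]
finger_gap: 0.0855
finger_force: 0.0
```

```bash
python3 - <<'E'
from h import *
go([[.4832,-.2059,.44],[.4832,-.2059,.347]])
E
```

```text
t 15.6 pos [ 0.573  -0.0768  0.4445] rpy [ 3.139 -0.011 -0.13 ] gap 0.0855
  shift units (in final tool axes) [-1.45  2.79  0.09]
  shift units (in final tool axes) [ 0.   -0.    1.86]
  turn units [ 0.02 -0.09 -0.  ]
```

Call:
{"api": "arm_command", "payload": {"xyz": [[-0.24,0.47,0],[-0.24,0.47,0],[-0.24,0.47,0],[-0.24,0.47,0],[-0.24,0.47,0],[-0.24,0.44,0],[0,0,0],[0,0,0],[0,0,0]], "turn": [[0,0,0],[0,0,0],[0,0,0],[0,0,0],[0,0,0],[0,0,0],[0,0,0],[0,0,0],[0,0,0]], "fingers": [1,1,1,1,1,1,1,1,1]}}

```text
clock: 16.5
tool_pos: [0.4831, -0.205, 0.4376]
orientation: [-3.141, 0.0, -0.13]
ft_force: [0.4, -0.5, 0.7]
finger_gap: 0.0854
finger_force: 0.0
```

```bash
python3 - <<'E'
from h import *
go([[.4832,-.2059,.347]])
E
```

```text
t 16.5 pos [ 0.4831 -0.205   0.4376] rpy [-3.141  0.    -0.13 ] gap 0.0854
  shift units (in final tool axes) [0.01 0.02 1.81]
  turn units [-0.  0.  0.]
```

Call:
{"api": "arm_command", "payload": {"xyz": [[0,0.01,0.3],[0,0,0.4],[0,0,0.4],[0,0,0.4],[0,0,0.3],[0,0,0],[0,0,0],[0,0,0],[0,0,0],[0,0,0],[0,0,0],[0,0,0]], "turn": [[0,0,0],[0,0,0],[0,0,0],[0,0,0],[0,0,0],[0,0,0],[0,0,0],[0,0,0],[0,0,0],[0,0,0],[0,0,0],[0,0,0]], "fingers": [1,1,1,1,1,1,-1,-1,-1,-1,-1,-1]}}

```text
clock: 17.7
tool_pos: [0.4831, -0.2062, 0.3491]
orientation: [3.141, -0.002, -0.13]
ft_force: [-1.2, 1.6, 6.0]
finger_gap: 0.0329
finger_force: 59.1
```

Call:
{"api": "arm_command", "payload": {"xyz": [[0,0,0],[0,0,0],[0,0,0],[0,0,0]], "turn": [[0,0,0],[0,0,0],[0,0,0],[0,0,0]], "fingers": [-1,-1,-1,-1]}}

```text
clock: 18.1
tool_pos: [0.4832, -0.2062, 0.3491]
orientation: [3.141, -0.002, -0.13]
ft_force: [0.8, 2.1, 6.7]
finger_gap: 0.0332
finger_force: 59.1
```

```bash
python3 - <<'E'
from h import *
go([[.4832,-.2059,.46],[.451,.112,.46],[.451,.112,.354]])
E
```

```text
t 18.1 pos [ 0.4832 -0.2062  0.3491] rpy [ 3.141e+00 -2.000e-03 -1.300e-01] gap 0.0332
  shift units (in final tool axes) [ 0.   -0.01 -2.22]
  shift units (in final tool axes) [-1.46 -6.22 -0.  ]
  shift units (in final tool axes) [ 0.   -0.    2.12]
  turn units [ 0.01 -0.02 -0.  ]
```

Call:
{"api": "arm_command", "payload": {"xyz": [[0,0,-0.1],[0,0,-0.2],[0,0,-0.35],[0,0,-0.45],[0,0,-0.45],[0,0,-0.45],[0,0,-0.25],[0,0,-0.15],[0,0,0]], "turn": [[0,0,0],[0,0,0],[0,0,0],[0,0,0],[0,0,0],[0,0,0],[0,0,0],[0,0,0],[0,0,0]], "fingers": [-1,-1,-1,-1,-1,-1,-1,-1,-1]}}

```text
clock: 19.0
tool_pos: [0.4828, -0.2062, 0.4682]
orientation: [3.141, -0.001, -0.13]
ft_force: [-0.3, -0.3, -4.5]
finger_gap: 0.033
finger_force: 59.2
```

Call:
{"api": "arm_command", "payload": {"xyz": [[-0.03,-0.12,0],[-0.06,-0.25,0],[-0.1,-0.4,0],[-0.13,-0.55,0],[-0.15,-0.65,0],[-0.15,-0.65,0],[-0.15,-0.65,0],[-0.15,-0.65,0],[-0.15,-0.65,0],[-0.15,-0.6,0],[-0.1,-0.45,0],[-0.07,-0.3,0]], "turn": [[0,0,0],[0,0,0],[0,0,0],[0,0,0],[0,0,0],[0,0,0],[0,0,0],[0,0,0],[0,0,0],[0,0,0],[0,0,0],[0,0,0]], "fingers": [-1,-1,-1,-1,-1,-1,-1,-1,-1,-1,-1,-1]}}

```text
clock: 20.2
tool_pos: [0.4511, 0.0988, 0.4667]
orientation: [-3.141, 0.002, -0.128]
ft_force: [-0.2, 0.1, -4.3]
finger_gap: 0.0329
finger_force: 59.3
```

Call:
{"api": "arm_command", "payload": {"xyz": [[-0.04,-0.2,0],[-0.03,-0.12,0],[0,-0.05,0],[0,0,0],[0,0,0],[0,0,0]], "turn": [[0,0,0],[0,0,0],[0,0,0],[0,0,0],[0,0,0],[0,0,0]], "fingers": [-1,-1,-1,-1,-1,-1]}}

```text
clock: 20.8
tool_pos: [0.4514, 0.1147, 0.4677]
orientation: [3.141, 0.0, -0.131]
ft_force: [-0.2, 1.5, -3.6]
finger_gap: 0.0332
finger_force: 59.3
```

```bash
python3 - <<'E'
from h import *
go([[.451,.112,.354]])
p,d=robot.camera("side");q,e=robot.camera("top")
cv2.imwrite("pics/s3.png",np.hstack([cv2.resize(p[90:300,170:380],(400,400)),cv2.resize(q[120:300,100:280],(400,400))]))
E
```

```text
t 20.8 pos [0.4514 0.1147 0.4677] rpy [ 3.141  0.    -0.131] gap 0.0332
  shift units (in final tool axes) [-0.    0.05  2.27]
  turn units [ 0.    0.   -0.01]
```

View pics/s3.png

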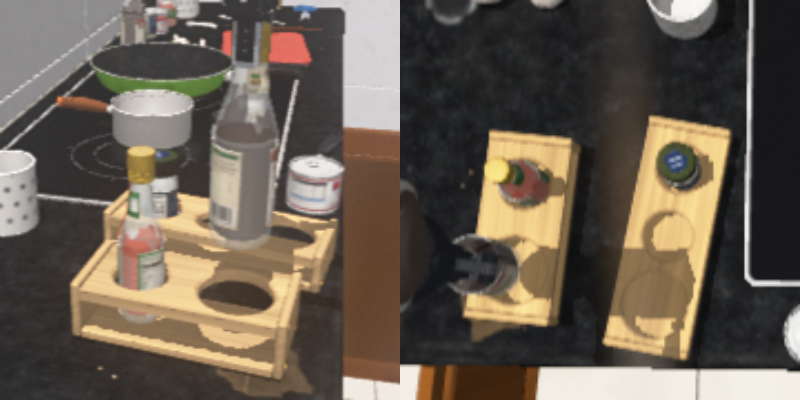

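The blue and slim items are seated. The large bottle hangs upright above the wide hole at (480,265), so I lower it.

Call:
{"api": "arm_command", "payload": {"xyz": [[0,0.05,0.15],[0,0,0.3],[0,0,0.3],[0,0,0.3],[0,0,0.3],[0,0,0.3],[0,0,0.2],[0,0,0.15],[0,0,0.12],[0,0,0.08],[0,0,0.02],[0,0,0]], "turn": [[0,0,0],[0,0,0],[0,0,0],[0,0,0],[0,0,0],[0,0,0],[0,0,0],[0,0,0],[0,0,0],[0,0,0],[0,0,0],[0,0,0]], "fingers": [-1,-1,-1,-1,-1,-1,-1,-1,-1,-1,-1,-1]}}

```text
clock: 22.1
tool_pos: [0.451, 0.1128, 0.3569]
orientation: [-3.142, -0.0, -0.13]
ft_force: [0.4, -0.2, -4.1]
finger_gap: 0.0331
finger_force: 59.3
```

Call:
{"api": "arm_command", "payload": {"xyz": [[0,0,0]], "turn": [[0,0,0]], "fingers": [-1]}}

```text
clock: 22.2
tool_pos: [0.4511, 0.1128, 0.3572]
orientation: [-3.141, -0.001, -0.13]
ft_force: [-0.6, 0.2, -4.0]
finger_gap: 0.0326
finger_force: 59.3
```

Call:
{"api": "arm_command", "payload": {"xyz": [[0,0,0.02],[0,0,0.02],[0,0,0]], "turn": [[0,0,0],[0,0,0],[0,0,0]], "fingers": [-1,-1,-1]}}

```text
clock: 22.5
tool_pos: [0.4515, 0.1128, 0.3562]
orientation: [-3.141, -0.003, -0.13]
ft_force: [-1.3, 1.0, 3.7]
finger_gap: 0.033
finger_force: 60.8
```

Call:
{"api": "arm_command", "payload": {"xyz": [[0,0,0],[0,0,0],[0,0,0],[0,0,0],[0,0,0],[0,0,-0.3],[0,0,-0.5],[0,0,-0.5],[0,0,-0.5],[0,0,0]], "turn": [[0,0,0],[0,0,0],[0,0,0],[0,0,0],[0,0,0],[0,0,0],[0,0,0],[0,0,0],[0,0,0],[0,0,0]], "fingers": [0,0,1,1,1,1,1,1,1,1]}}

```text
clock: 23.5
tool_pos: [0.4517, 0.1128, 0.4486]
orientation: [-3.141, -0.007, -0.13]
ft_force: [1.3, 0.0, -0.8]
finger_gap: 0.085
finger_force: 0.0
```

```bash
python3 - <<'E'
from h import *
go([[.516,-.3166,.43],[.516,-.3166,.228]])
E
```

```text
t 23.5 pos [0.4517 0.1128 0.4486] rpy [-3.141 -0.007 -0.13 ] gap 0.085
  shift units (in final tool axes) [2.39 8.35 0.37]
  shift units (in final tool axes) [ 0.   -0.    4.04]
  turn units [-0.01 -0.06 -0.  ]
```

Call:
{"api": "arm_command", "payload": {"xyz": [[0.2,0.7,0],[0.22,0.8,0],[0.22,0.8,0],[0.22,0.8,0],[0.22,0.8,0],[0.22,0.8,0],[0.22,0.8,0],[0.22,0.8,0],[0.22,0.8,0],[0.22,0.7,0],[0.2,0.36,0],[0,0,0]], "turn": [[0,0,0],[0,0,0],[0,0,0],[0,0,0],[0,0,0],[0,0,0],[0,0,0],[0,0,0],[0,0,0],[0,0,0],[0,0,0],[0,0,0]], "fingers": [1,1,1,1,1,1,1,1,1,1,1,1]}}

```text
clock: 24.7
tool_pos: [0.5157, -0.3095, 0.4427]
orientation: [-3.141, 0.002, -0.133]
ft_force: [0.2, -0.2, -1.0]
finger_gap: 0.0854
finger_force: 0.0
```

Call:
{"api": "arm_command", "payload": {"xyz": [[0,0,0.5],[0,0,0.5],[0,0,0.4],[0,0,0],[0,0,0],[0,0,0]], "turn": [[0,0,0],[0,0,0],[0,0,0],[0,0,0],[0,0,0],[0,0,0]], "fingers": [1,1,1,1,1,1]}}

```text
clock: 25.3
tool_pos: [0.5162, -0.3071, 0.3763]
orientation: [3.14, -0.002, -0.13]
ft_force: [-0.7, -0.2, 0.2]
finger_gap: 0.0856
finger_force: 0.0
```

```bash
python3 - <<'E'
from h import *
go([[.516,-.3166,.234]])
q,e=robot.camera("top");P=cloud("top",e);Z=P[...,2]
for nm,(u0,v0,u1,v1),zt in [("large",(125,225,180,265),.215),("slim",(130,180,175,215),.198),("blue",(205,175,245,215),.119),("tin",(265,250,305,292),.058),("squat",(300,200,340,235),.093)]:
    z=Z[v0:v1,u0:u1];v,u=np.nonzero(abs(z-zt)<.008);k=ray("top",np.c_[u+u0,v+v0],zt)[:,:2]
    print(nm,len(u),np.round(k.mean(0),4) if len(u) else "", np.round(np.median(z[v,u]),3))
cv2.imwrite("pics/t4.png",cv2.resize(q[140:300,110:400],None,fx=2.7,fy=2.7))
E
```

```text
t 25.3 pos [ 0.5162 -0.3071  0.3763] rpy [ 3.14e+00 -2.00e-03 -1.30e-01] gap 0.0856
  shift units (in final tool axes) [0.02 0.19 2.85]
  turn units [ 0.01 -0.02  0.  ]
large 178 [0.4512 0.1122] 0.215
slim 115 [0.5495 0.1007] 0.198
blue 249 [ 0.5714 -0.0763] 0.12
tin 0  nan
squat 110 [ 0.4992 -0.3052] 0.094
  return _methods._mean(a, axis=axis, dtype=dtype,
  ret = ret.dtype.type(ret / rcount)
```

View pics/t4.png

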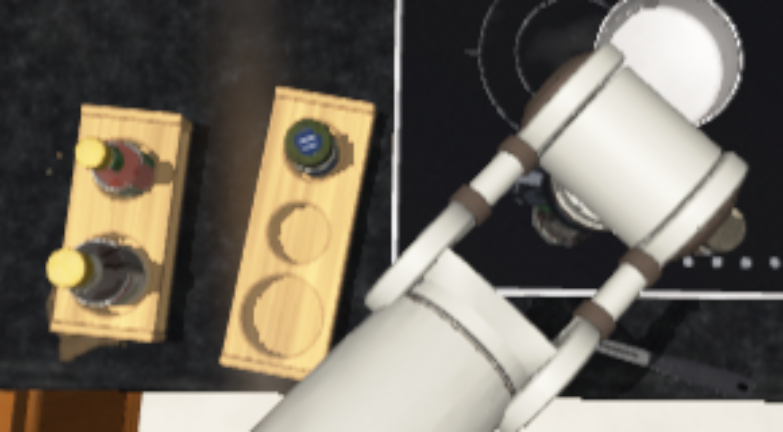

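The large bottle, slim bottle and blue jar are all within about 3 mm of their hole centres. The arm hides the squat jar, so I use its earlier fix.

Call:
{"api": "arm_command", "payload": {"xyz": [[0.02,0.19,0.1],[0,0,0.4],[0,0,0.4],[0,0,0.45],[0,0,0.45],[0,0,0.4],[0,0,0.3],[0,0,0.2],[0,0,0.1],[0,0,0],[0,0,0]], "turn": [[0,0,0],[0,0,0],[0,0,0],[0,0,0],[0,0,0],[0,0,0],[0,0,0],[0,0,0],[0,0,0],[0,0,0],[0,0,0]], "fingers": [1,1,1,1,1,1,1,1,1,1,1]}}

```text
clock: 26.45
tool_pos: [0.516, -0.3172, 0.2356]
orientation: [3.141, -0.001, -0.13]
ft_force: [0.0, 0.3, -0.3]
finger_gap: 0.0857
finger_force: 0.0
```

Call:
{"api": "arm_command", "payload": {"xyz": [[0,0,0],[0,0,0],[0,0,0],[0,0,0],[0,0,0],[0,0,0],[0,0,0]], "turn": [[0,0,0],[0,0,0],[0,0,0],[0,0,0],[0,0,0],[0,0,0],[0,0,0]], "fingers": [-1,-1,-1,-1,-1,-1,-1]}}

```text
clock: 27.15
tool_pos: [0.516, -0.317, 0.236]
orientation: [3.141, -0.002, -0.13]
ft_force: [-0.7, 1.8, 5.6]
finger_gap: 0.0594
finger_force: 64.5
```

```bash
python3 - <<'E'
from h import *
go([[.516,-.3166,.36],[.415,-.049,.36]])
E
```

```text
t 27.15 pos [ 0.516 -0.317  0.236] rpy [ 3.141e+00 -2.000e-03 -1.300e-01] gap 0.0594
  shift units (in final tool axes) [-0.   -0.01 -2.48]
  shift units (in final tool axes) [-2.7  -5.04 -0.  ]
  turn units [ 0.01 -0.01 -0.  ]
```

Call:
{"api": "arm_command", "payload": {"xyz": [[0,0,-0.1],[0,0,-0.2],[0,0,-0.35],[0,0,-0.45],[0,0,-0.45],[0,0,-0.45],[0,0,-0.25],[0,0,-0.15],[0,0,0]], "turn": [[0,0,0],[0,0,0],[0,0,0],[0,0,0],[0,0,0],[0,0,0],[0,0,0],[0,0,0],[0,0,0]], "fingers": [-1,-1,-1,-1,-1,-1,-1,-1,-1]}}

```text
clock: 28.05
tool_pos: [0.5157, -0.3169, 0.3554]
orientation: [3.141, -0.001, -0.13]
ft_force: [0.8, 0.1, -3.6]
finger_gap: 0.0593
finger_force: 65.2
```

Call:
{"api": "arm_command", "payload": {"xyz": [[-0.1,-0.2,0],[-0.2,-0.35,0],[-0.28,-0.5,0],[-0.28,-0.53,0],[-0.28,-0.53,0],[-0.28,-0.53,0],[-0.28,-0.53,0],[-0.28,-0.53,0],[-0.28,-0.5,0],[-0.2,-0.4,0],[-0.14,-0.28,0],[-0.1,-0.16,0]], "turn": [[0,0,0],[0,0,0],[0,0,0],[0,0,0],[0,0,0],[0,0,0],[0,0,0],[0,0,0],[0,0,0],[0,0,0],[0,0,0],[0,0,0]], "fingers": [-1,-1,-1,-1,-1,-1,-1,-1,-1,-1,-1,-1]}}

```text
clock: 29.25
tool_pos: [0.4137, -0.048, 0.3538]
orientation: [-3.141, 0.002, -0.129]
ft_force: [-0.6, 0.1, -2.6]
finger_gap: 0.0594
finger_force: 65.4
```

Call:
{"api": "arm_command", "payload": {"xyz": [[0,0,0],[0,0,0],[0,0,0]], "turn": [[0,0,0],[0,0,0],[0,0,0]], "fingers": [-1,-1,-1]}}

```text
clock: 29.55
tool_pos: [0.4148, -0.0501, 0.3548]
orientation: [3.141, -0.0, -0.131]
ft_force: [-0.5, -0.5, -3.0]
finger_gap: 0.059
finger_force: 65.4
```

```bash
python3 - <<'E'
from h import *
go([[.415,-.049,.244]])
p,d=robot.camera("side");q,e=robot.camera("top")
cv2.imwrite("pics/s5.png",np.hstack([cv2.resize(p[90:300,170:380],(400,400)),cv2.resize(q[120:300,100:280],(400,400))]))
E
```

```text
t 29.55 pos [ 0.4148 -0.0501  0.3548] rpy [ 3.141 -0.    -0.131] gap 0.059
  shift units (in final tool axes) [ 0.   -0.02  2.22]
  turn units [ 0.   -0.   -0.01]
```

View pics/s5.png

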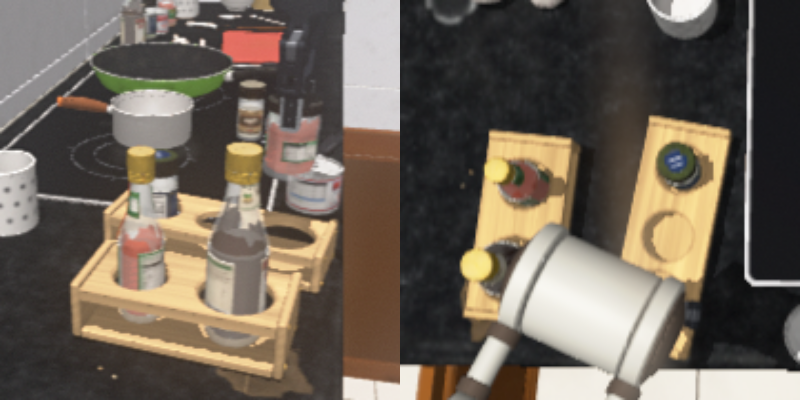

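The squat jar hangs upright above its wide hole at (650,320), and the wrist is well above the bottles. Lowering it now.

Call:
{"api": "arm_command", "payload": {"xyz": [[0,-0.02,0.15],[0,0,0.3],[0,0,0.3],[0,0,0.3],[0,0,0.3],[0,0,0.3],[0,0,0.2],[0,0,0.15],[0,0,0.12],[0,0,0.08],[0,0,0.04],[0,0,0]], "turn": [[0,0,0],[0,0,0],[0,0,0],[0,0,0],[0,0,0],[0,0,0],[0,0,0],[0,0,0],[0,0,0],[0,0,0],[0,0,0],[0,0,0]], "fingers": [-1,-1,-1,-1,-1,-1,-1,-1,-1,-1,-1,-1]}}

```text
clock: 30.85
tool_pos: [0.4151, -0.0486, 0.2432]
orientation: [3.141, -0.001, -0.13]
ft_force: [0.7, -0.5, -3.2]
finger_gap: 0.0597
finger_force: 65.5
```

Call:
{"api": "arm_command", "payload": {"xyz": [[0,0,0]], "turn": [[0,0,0]], "fingers": [-1]}}

```text
clock: 30.95
tool_pos: [0.4149, -0.0485, 0.2431]
orientation: [3.141, -0.001, -0.13]
ft_force: [-0.1, 0.3, -2.4]
finger_gap: 0.0591
finger_force: 65.4
```

Call:
{"api": "arm_command", "payload": {"xyz": [[0,0,0.02],[0,0,0.01],[0,0,0]], "turn": [[0,0,0],[0,0,0],[0,0,0]], "fingers": [-1,-1,-1]}}

```text
clock: 31.25
tool_pos: [0.4155, -0.0486, 0.2431]
orientation: [3.141, -0.002, -0.13]
ft_force: [-4.8, 3.1, 12.7]
finger_gap: 0.0594
finger_force: 66.5
```

Call:
{"api": "arm_command", "payload": {"xyz": [[0,0,0],[0,0,0],[0,0,0],[0,0,0],[0,0,-0.2],[0,0,-0.5],[0,0,-0.6],[0,0,-0.6],[0,0,-0.6],[0,0,0]], "turn": [[0,0,0],[0,0,0],[0,0,0],[0,0,0],[0,0,0],[0,0,0],[0,0,0],[0,0,0],[0,0,0],[0,0,0]], "fingers": [0.8,0.8,1,1,1,1,1,1,1,1]}}

```text
clock: 32.25
tool_pos: [0.4159, -0.0489, 0.3715]
orientation: [3.139, -0.009, -0.13]
ft_force: [0.7, -1.2, -0.2]
finger_gap: 0.0854
finger_force: 0.0
```

```bash
python3 - <<'E'
from h import *
go([[.5001,-.4523,.37],[.5001,-.4523,.238]])
E
```

```text
t 32.25 pos [ 0.4159 -0.0489  0.3715] rpy [ 3.139 -0.009 -0.13 ] gap 0.0854
  shift units (in final tool axes) [2.71 7.78 0.03]
  shift units (in final tool axes) [ 0.   -0.    2.64]
  turn units [ 0.02 -0.08 -0.  ]
```

Call:
{"api": "arm_command", "payload": {"xyz": [[0.2,0.55,0],[0.27,0.78,0],[0.27,0.78,0],[0.27,0.78,0],[0.27,0.78,0],[0.27,0.78,0],[0.27,0.78,0],[0.27,0.78,0],[0.27,0.78,0],[0.25,0.7,0],[0.1,0.29,0],[0,0,0]], "turn": [[0,0,0],[0,0,0],[0,0,0],[0,0,0],[0,0,0],[0,0,0],[0,0,0],[0,0,0],[0,0,0],[0,0,0],[0,0,0],[0,0,0]], "fingers": [1,1,1,1,1,1,1,1,1,1,1,1]}}

```text
clock: 33.45
tool_pos: [0.498, -0.4536, 0.3652]
orientation: [-3.141, 0.001, -0.133]
ft_force: [0.2, 1.1, -0.5]
finger_gap: 0.0853
finger_force: 0.0
```

Call:
{"api": "arm_command", "payload": {"xyz": [[0,0,0],[0,0,0],[0,0,0]], "turn": [[0,0,0],[0,0,0],[0,0,0]], "fingers": [1,1,1]}}

```text
clock: 33.75
tool_pos: [0.4986, -0.4506, 0.3664]
orientation: [-3.141, 0.0, -0.129]
ft_force: [-0.0, -0.3, 0.7]
finger_gap: 0.085
finger_force: 0.0
```

```bash
python3 - <<'E'
from h import *
go([[.5001,-.4523,.238]])
E
```

```text
t 33.75 pos [ 0.4986 -0.4506  0.3664] rpy [-3.141  0.    -0.129] gap 0.085
  shift units (in final tool axes) [0.04 0.03 2.57]
  turn units [-0.    0.    0.01]
```

Call:
{"api": "arm_command", "payload": {"xyz": [[0.04,0.03,0.2],[0,0,0.45],[0,0,0.5],[0,0,0.5],[0,0,0.4],[0,0,0.3],[0,0,0.17],[0,0,0.05],[0,0,0],[0,0,0]], "turn": [[0,0,0],[0,0,0],[0,0,0],[0,0,0],[0,0,0],[0,0,0],[0,0,0],[0,0,0],[0,0,0],[0,0,0]], "fingers": [1,1,1,1,1,1,1,1,1,1]}}

```text
clock: 34.75
tool_pos: [0.5006, -0.4539, 0.239]
orientation: [3.14, -0.002, -0.13]
ft_force: [0.1, 0.2, 0.5]
finger_gap: 0.0853
finger_force: 0.0
```

Call:
{"api": "arm_command", "payload": {"xyz": [[0,0,0],[0,0,0],[0,0,0],[0,0,0],[0,0,0],[0,0,0],[0,0,0]], "turn": [[0,0,0],[0,0,0],[0,0,0],[0,0,0],[0,0,0],[0,0,0],[0,0,0]], "fingers": [-1,-1,-1,-1,-1,-1,-1]}}

```text
clock: 35.45
tool_pos: [0.5004, -0.4536, 0.2384]
orientation: [3.141, -0.001, -0.13]
ft_force: [0.2, 2.2, 4.9]
finger_gap: 0.0416
finger_force: 61.1
```

```bash
python3 - <<'E'
from h import *
go([[.5001,-.4523,.37],[.493,-.063,.37]])
E
```

```text
t 35.45 pos [ 0.5004 -0.4536  0.2384] rpy [ 3.141e+00 -1.000e-03 -1.300e-01] gap 0.0416
  shift units (in final tool axes) [-0.01 -0.03 -2.63]
  shift units (in final tool axes) [-1.15 -7.7  -0.  ]
  turn units [ 0.01 -0.01 -0.  ]
```

Call:
{"api": "arm_command", "payload": {"xyz": [[0,0,-0.1],[0,0,-0.2],[0,0,-0.35],[0,0,-0.5],[0,0,-0.5],[0,0,-0.5],[0,0,-0.3],[0,0,-0.15],[0,0,0]], "turn": [[0,0,0],[0,0,0],[0,0,0],[0,0,0],[0,0,0],[0,0,0],[0,0,0],[0,0,0],[0,0,0]], "fingers": [-1,-1,-1,-1,-1,-1,-1,-1,-1]}}

```text
clock: 36.35
tool_pos: [0.5003, -0.4536, 0.3689]
orientation: [3.14, -0.001, -0.13]
ft_force: [-0.8, -0.4, -0.9]
finger_gap: 0.0418
finger_force: 60.8
```

Call:
{"api": "arm_command", "payload": {"xyz": [[-0.03,-0.2,0],[-0.06,-0.4,0],[-0.1,-0.6,0],[-0.12,-0.75,0],[-0.12,-0.8,0],[-0.12,-0.8,0],[-0.12,-0.8,0],[-0.12,-0.8,0],[-0.12,-0.8,0],[-0.1,-0.7,0],[-0.08,-0.5,0],[-0.06,-0.35,0]], "turn": [[0,0,0],[0,0,0],[0,0,0],[0,0,0],[0,0,0],[0,0,0],[0,0,0],[0,0,0],[0,0,0],[0,0,0],[0,0,0],[0,0,0]], "fingers": [-1,-1,-1,-1,-1,-1,-1,-1,-1,-1,-1,-1]}}

```text
clock: 37.55
tool_pos: [0.4909, -0.0716, 0.3659]
orientation: [-3.14, 0.003, -0.129]
ft_force: [0.3, -0.6, -1.1]
finger_gap: 0.0418
finger_force: 60.9
```

Call:
{"api": "arm_command", "payload": {"xyz": [[0,-0.2,0],[0,0,0],[0,0,0],[0,0,0]], "turn": [[0,0,0],[0,0,0],[0,0,0],[0,0,0]], "fingers": [-1,-1,-1,-1]}}

```text
clock: 37.95
tool_pos: [0.4933, -0.065, 0.3675]
orientation: [3.141, 0.0, -0.131]
ft_force: [-0.4, -0.3, -1.4]
finger_gap: 0.0419
finger_force: 60.9
```

```bash
python3 - <<'E'
from h import *
go([[.493,-.063,.2455]])
p,d=robot.camera("side")
cv2.imwrite("pics/s6.png",cv2.resize(p[90:300,170:380],(500,500)))
E
```

```text
t 37.95 pos [ 0.4933 -0.065   0.3675] rpy [ 3.141  0.    -0.131] gap 0.0419
  shift units (in final tool axes) [-0.01 -0.04  2.44]
  turn units [ 0.    0.   -0.01]
```

View pics/s6.png

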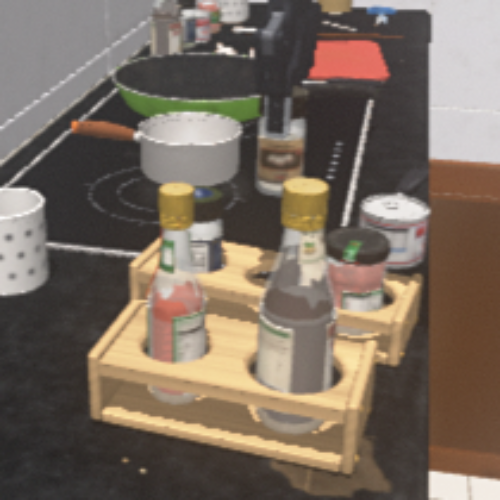

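The squat jar is seated at (358,265), and the brown jar hangs upright over the middle hole at (282,165).

Call:
{"api": "arm_command", "payload": {"xyz": [[-0.01,-0.04,0.15],[0,0,0.3],[0,0,0.35],[0,0,0.35],[0,0,0.35],[0,0,0.3],[0,0,0.2],[0,0,0.15],[0,0,0.12],[0,0,0.08],[0,0,0.05],[0,0,0]], "turn": [[0,0,0],[0,0,0],[0,0,0],[0,0,0],[0,0,0],[0,0,0],[0,0,0],[0,0,0],[0,0,0],[0,0,0],[0,0,0],[0,0,0]], "fingers": [-1,-1,-1,-1,-1,-1,-1,-1,-1,-1,-1,-1]}}

```text
clock: 39.2
tool_pos: [0.4931, -0.0622, 0.2477]
orientation: [3.142, -0.0, -0.13]
ft_force: [-0.0, 0.2, -2.8]
finger_gap: 0.0418
finger_force: 60.9
```

Call:
{"api": "arm_command", "payload": {"xyz": [[0,0,0]], "turn": [[0,0,0]], "fingers": [-1]}}

```text
clock: 39.3
tool_pos: [0.4932, -0.0623, 0.2481]
orientation: [3.141, -0.001, -0.13]
ft_force: [0.3, 0.2, -0.7]
finger_gap: 0.0419
finger_force: 60.9
```

Call:
{"api": "arm_command", "payload": {"xyz": [[0,0,0.03],[0,0,0.02],[0,0,0]], "turn": [[0,0,0],[0,0,0],[0,0,0]], "fingers": [-1,-1,-1]}}

```text
clock: 39.6
tool_pos: [0.4932, -0.0622, 0.2454]
orientation: [3.142, -0.001, -0.13]
ft_force: [-0.6, 1.0, -0.5]
finger_gap: 0.0418
finger_force: 61.0
```

Call:
{"api": "arm_command", "payload": {"xyz": [[0,0,0],[0,0,0],[0,0,0],[0,0,0],[0,0,-0.2],[0,0,-0.5],[0,0,-0.6],[0,0,-0.6],[0,0,-0.6],[0,0,0]], "turn": [[0,0,0],[0,0,0],[0,0,0],[0,0,0],[0,0,0],[0,0,0],[0,0,0],[0,0,0],[0,0,0],[0,0,0]], "fingers": [0.6,0.6,1,1,1,1,1,1,1,1]}}

```text
clock: 40.6
tool_pos: [0.4944, -0.0627, 0.376]
orientation: [3.139, -0.01, -0.13]
ft_force: [1.2, -0.4, 0.7]
finger_gap: 0.0853
finger_force: 0.0
```

Call:
{"api": "arm_command", "payload": {"xyz": [[0,0.5,0],[0,0.7,0],[0,0.8,0],[0,0.8,0],[0,0.8,0],[0,0.8,0],[0,0.5,0],[0,0,0],[0,0,0]], "turn": [[0,0,0],[0,0,0],[0,0,0],[0,0,0],[0,0,0],[0,0,0],[0,0,0],[0,0,0],[0,0,0]], "fingers": [1,1,1,1,1,1,1,1,1]}}

```text
clock: 41.5
tool_pos: [0.461, -0.3051, 0.3698]
orientation: [-3.14, 0.001, -0.131]
ft_force: [0.5, 0.5, -0.3]
finger_gap: 0.0853
finger_force: 0.0
```

```bash
python3 - <<'E'
from h import *
q,e=robot.camera("top");P=cloud("top",e);Z=P[...,2];p,d=robot.camera("side")
F={"b":((.5005,.1077),-.0887),"s":((.4936,-.0626),-.174)}
for nm,(u0,v0,u1,v1),zt,f in [("large",(125,225,180,265),.215,"b"),("slim",(130,180,175,215),.198,"b"),("blue",(205,175,245,208),.119,"s"),("brown",(195,205,245,240),.110,"s"),("squat",(190,235,245,275),.100,"s")]:
    z=Z[v0:v1,u0:u1];v,u=np.nonzero(abs(z-zt)<.008);k=ray("top",np.c_[u+u0,v+v0],zt)[:,:2].mean(0)
    c,y=F[f];D=k-c;print(nm,len(u),"world",np.round(k,4),"rack mm",np.round(1000*np.array([np.cos(y)*D[0]+np.sin(y)*D[1],-np.sin(y)*D[0]+np.cos(y)*D[1]]),1),"ztop",np.round(np.median(z[v,u]),4),"exp",zt)
print(robot.observe()["clock"])
cv2.imwrite("pics/e.png",np.hstack([cv2.resize(p[90:300,170:380],(400,400)),cv2.resize(q[120:300,100:280],(400,400))]))
E
```

```text
large 179 world [0.4513 0.1122] rack mm [-49.4   0.2] ztop 0.215 exp 0.215
slim 116 world [0.5497 0.1008] rack mm [49.6 -2.6] ztop 0.1977 exp 0.198
blue 253 world [ 0.5712 -0.0764] rack mm [78.8 -0.1] ztop 0.1198 exp 0.119
brown 246 world [ 0.4934 -0.0625] rack mm [-0.2  0. ] ztop 0.1103 exp 0.11
squat 487 world [ 0.4166 -0.0495] rack mm [-78.1  -0.4] ztop 0.1005 exp 0.1
41.6
```

View pics/e.png

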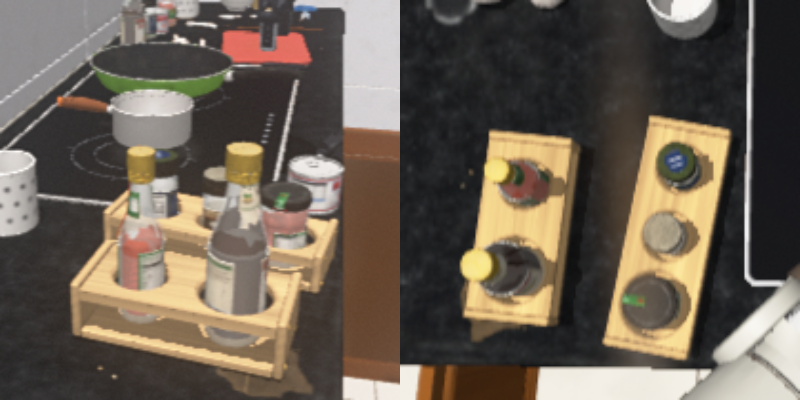

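All five stand upright and fully down, within 3 mm of their hole centres, and the arm is clear of everything.

```bash
python3 -c "
from station import robot
print(robot.hand_in())"
```

```text
the job is handed in; nothing more can be done
None
```

I handed the job in at about 42 s: both bottles and all three jars stand upright and fully down in their own holes, each within 3 mm of centre, and the arm kept clear of the pan, tin and mug; the hand-in call returned no verdict.

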